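# Move the label clip to the full box

### The arm

A 6-joint arm with a two-finger parallel gripper is mounted at the origin on the work surface. World frame = base frame: x ahead of the robot, y to its left, z up, the work surface at z = 0. Lengths are in mm, angles in degrees, forces in N, time in s.
With the tool pointing down it reaches from about 350 to 850 mm from the base axis. Payload 8.1 kg.
Tool frame: the origin (TCP) lies midway between the tips of the shut fingers; the grasp point (between the pads) lies 19 mm behind it; z points along the fingers, y is the line along which they close (so a half turn about z gives the same grasp; the last joint's range is limited). The gripper opens to 85 mm and grips with 20 to 120 N. Pads are 22 mm wide; open, the fingers measure 114 mm over their backs; the gripper's body (76 mm by 85 mm) begins 54 mm behind the grasp point. The pads swing forward as they close: fully open they stand 13 mm farther back than shut.
Start: joints at [-69.523, 7.471, 85.268, -0, 87.261, -4.893], TCP at [257.102, -542.129, 231.292] pointing down, gripper open.
Joint ranges: [-169.43, 169.43], [-51.17, 129.36], [1.28, 143.12], [-76.62, 256.62], [0, 156.53], [-152.29, 152.29]. Speed limits (degrees/s): [136.94, 136.94, 159.86, 180, 180, 180].

### API

Orientations are given as [roll, pitch, yaw] about the fixed x, y, z axes, in that order (R = Rz(yaw) Ry(pitch) Rx(roll)).
In Python, from bench import r gives the robot as it stands.
- The arm moves only by the tool steer_hand, called after "Call:" as name(argument=value, ...) on one line, values as JSON. Schema: {"type":"object","properties":{"steps":{"type":"object","properties":{"increments":{"type":"array","items":{"type":"array","items":{"type":"number"},"minItems":7,"maxItems":7},"minItems":1,"maxItems":8}},"additionalProperties":false,"required":["increments"]},"grip_n":{"type":"number"},"only":{"type":"string"},"quiet":{"type":"boolean"},"lines":{"type":"string"}},"required":["steps"],"additionalProperties":false}. steps is an object whose key "increments" holds a list of rows, 1 to 8 of them, each of 7 numbers: a rotation vector rx, ry, rz in units of 10 degrees, then dx, dy, dz in units of 20 mm, then the finger opening in mm; each row is the pose to reach, as a shift and turn from the pose commanded when the call began, along the tool's axes at that moment; what a row does not reach only later rows make up. A row lasts 1/8 s, in which the tool goes at most 62.5 mm and 10.7 degrees, less where a joint would pass 70% of its speed; a pose out of reach is approached as far as the arm can. The fingers move at their own pace and stop on an object; grip_n is the grip in N (left out, the last holds). Time passes only in rows, so rows that do not move let the fingers close. The tool returns the time, the measured TCP pose, the force, the opening and the grip force at its end. only (a regular expression) keeps the lines of the reply that match it, lines (a string "A,B") keeps lines A to B, and quiet returns only ok. Input that does not fit is refused with a message, and nothing moves.
- r.sense(): the state, without advancing time (a new reading comes with each control period).
- r.snapshot(name): name is "side" or "top" or "wrist"; returns a dict with "pixels" (384x512x3 uint8, blue, green, red), "fx", "fy", "cx", "cy" (pixels), "pose" (4x4, takes a point from camera to world coordinates). Camera axes: x right, y up, looking along -z (the intrinsics and any distortion apply to the point x, -y, -z); pixel columns grow to the right and rows downward; lengths in mm; the calibration is good to about 2 mm. A picture is of the moment at which its call begins. There is no depth.
- r.hand_in(): hands the job in; it is judged then, once.
The state is a dict: "time": time; "joint_pos": joint angles; "qd": joint speeds; "joint_efforts": joint torques, N m; "tool_pos": TCP position; "tcp_rot": TCP orientation; "ft_force": force on the tool from outside, world axes, zero at the start; "wrist_torque": the same for the moment, N m; "finger_gap": finger opening in mm; "grip_force": force on a finger pad.
Only numpy, scipy, OpenCV 4.12 (cv2) and the standard library are available. Lean on these libraries where they do the work, as an engineer would, in place of code of your own. Each camera call takes 0.05 s, during which the arm holds its last target. There are 200 camera calls.

### The job

The box that carries the orange label clip has been emptied, so move the clip to the box that still holds stock: squeeze the clip's handles to open its jaws and lift it off, then clip it over the middle of the full box's front end, pushed down so that its jaws close on the wall below the thick rim, square to the wall and with the tag facing out. Let go so that it grips by itself, and leave both boxes and the other things on the table where they stand.

Things in the scene. Friction and masses are not known exactly. Their poses are not given: they have to be found in the camera images.
- clip: Orange sprung label clip like a big clothes peg, 65 g, jaws down, handles up, tag on its front half, whose pose this is. Origin: throat, underside of the 16 mm thick grey hinge barrel, which sits on the rim when pushed fully down. On a wall: z up, x across the wall into the box (tag at -x), y along rim and hinge. Hinge 8 mm above origin. Jaw pads reach 19 to 33 mm below the origin.
- clip_grip (a point): Where to squeeze: midway between the handles, 38 mm above the clip's origin. Handles: flat plates 30 mm wide (y), 10 to 54 mm above the origin, squeezed together along x. On a wall they splay as a V, each leaning out 0.3 rad: over the outsides 26 mm at the bottom, 53 mm at the top. Fully squeezed they are parallel, 26 mm over the outsides, and each half (so this frame too) has turned 0.3 rad.
- clip_jaw (a joint): Angle of the clip's back half to its front half, rad: 0 = gripping a 4 mm box wall below its rim (up to 10 mm of play in height), over 0.1 = caught on the thicker rim, -0.12 = shut on nothing, 0.60 = fully open (stop): pads then 20 mm (tops) to 28 mm (tips) apart. A spring shuts it: 6 N at the pads on a wall; squeezing takes about 5 N at first, up to 14 N fully open.
- clip_tag (a point): Centre of the outer face of the tag, a white card with an orange band in a black frame, 76 x 44 mm. It is 18 mm in front (-x) of the clip's origin and 22 mm below it; the tag hangs 0 to 44 mm below the origin. When the clip is squeezed open the tag swings out, its lower edge to about 32 mm in front of the origin.
- box_full: Clear box of small jewellery boxes and thread spools, loose, about 1.7 kg: 340 mm long (x), 200 wide (y), 120 high, walls 4 mm, topped by a milky rim 7 mm wide and 9 mm high centred on the wall. Origin: centre of its underside; x away from its front end, z up. The front end (-x) looks to the robot within 0.3 rad. Stock is 75 mm or more behind the front wall and below the rim.
- box_empty: The same clear box, empty, about 0.55 kg, loose on the table; same axes. The clip starts on the rim of its front end, tag out. Which box is on the left varies.
- full_rim (a point): Middle of the top of the full box's front rim, over the middle of the wall's thickness, 120 mm above the table; axes as the box. The clip's origin belongs here, or up to 10 mm higher with the jaws still closed below the rim.
- empty_rim (a point): The same point on the empty box. The clip starts on this rim, up to 40 mm to either side of this point.
- label_roll: Bystander: white roll of labels with a green band lying flat, 80 mm across, 26 mm high. Origin: centre of its underside.
- gift_box: Bystander: small black jewellery box with a blue band, 85 x 85 x 40 mm. Origin: centre of its underside.
- bead_jar: Bystander: glass jar with a blue cap, 64 mm across, 85 mm high. Origin: centre of its underside.
- cone_spool: Bystander: red cone of thread, 64 mm across, 95 mm high. Origin: centre of its underside.

How it is judged:
By the outcome, as a careful person would: the job done as asked, in the order asked, and still so for the second after the job is handed in, with the robot touching nothing.
It also fails if it takes over 38 s, if anything falls off the work surface, if the arm or the gripper's body presses on something with over 40 N, if the wrist force passes 120 N, or if a joint passes its speed limit or range.

## Working session

There is one attempt and no reset: what is moved stays moved. The work goes in short steps, Python scripts to look and compute and a tool call to move; the robot and the scene stay as the last step left them, time stands still between calls to the robot, and variables do not carry over. Pictures are saved under pics/ and viewed, at most 10 in all, crops included, and the job is handed in when it is done.

```bash
ls; mkdir -p pics
```

Create h.py:
```python
import numpy as np,cv2
from bench import r
def snap(n,f):
    s=r.snapshot(n); cv2.imwrite(f,s["pixels"]); 
    np.savez(f[:-4]+'.npz',**{k:v for k,v in s.items()}); return s
def ray(s,u,v):
    T=np.array(s["pose"]); d=T[:3,:3]@np.array([(u-s["cx"])/s["fx"],-(v-s["cy"])/s["fy"],-1]); return T[:3,3],d
def atz(s,u,v,z):
    o,d=ray(s,u,v); return o+d*(z-o[2])/d[2]
def proj(s,p):
    T=np.array(s["pose"]); c=T[:3,:3].T@(np.array(p)-T[:3,3]); return np.array([s["cx"]+s["fx"]*c[0]/-c[2], s["cy"]-s["fy"]*c[1]/-c[2]])
def load(f): return dict(np.load(f,allow_pickle=True))
```

Run:
```python
from h import *
for n in("top","side"):
    s=snap(n,f'pics/{n}0.png'); print({k:v for k,v in s.items() if k!='pixels'})
a=[cv2.imread(f'pics/{n}0.png') for n in("top","side")]
for n,i in zip("ts",a): cv2.imwrite(f'pics/{n}.png',cv2.resize(i,(800,600),interpolation=cv2.INTER_CUBIC))
```

```text
bench.py
pics
{'fx': 446.8386817978307, 'fy': 446.8386817978307, 'cx': 260.6133346364829, 'cy': 181.53397660479277, 'pose': array([[ 1.47772934e-02,  9.96147172e-01, -8.64432954e-02,
         5.13669138e+02],
       [-9.99811761e-01,  1.58078718e-02,  1.12496295e-02,
         7.99970509e+01],
       [ 1.25727711e-02,  8.62607843e-02,  9.96193256e-01,
         1.11322519e+03],
       [ 0.00000000e+00,  0.00000000e+00,  0.00000000e+00,
         1.00000000e+00]])}
{'fx': 458.24222497373074, 'fy': 458.24222497373074, 'cx': 248.74210309031508, 'cy': 196.56932845832662, 'pose': array([[-8.27140996e-01,  3.74230365e-01, -4.19272474e-01,
         1.24646675e+02],
       [-5.61883922e-01, -5.35886116e-01,  6.30168651e-01,
         7.90931289e+02],
       [ 1.11459465e-02,  7.56820787e-01,  6.53527401e-01,
         8.34970987e+02],
       [ 0.00000000e+00,  0.00000000e+00,  0.00000000e+00,
         1.00000000e+00]])}
```

View pics/t.png

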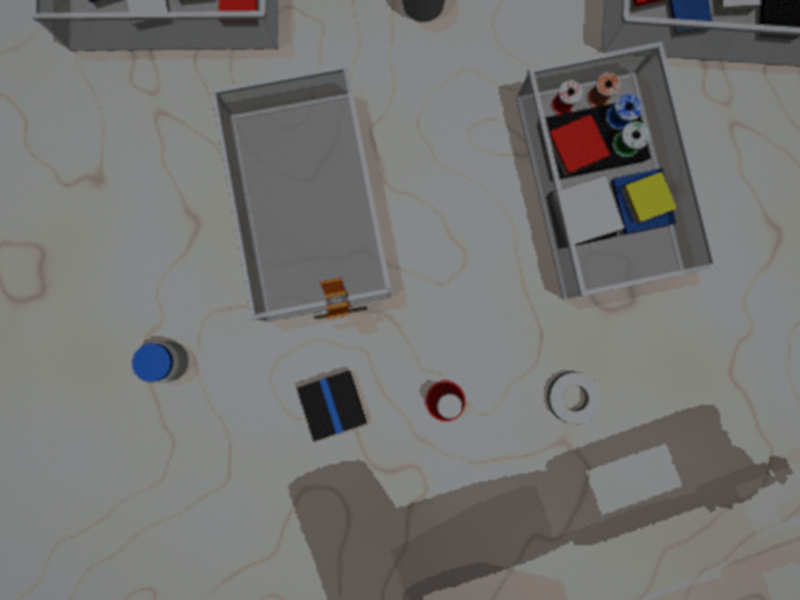

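View pics/s.png

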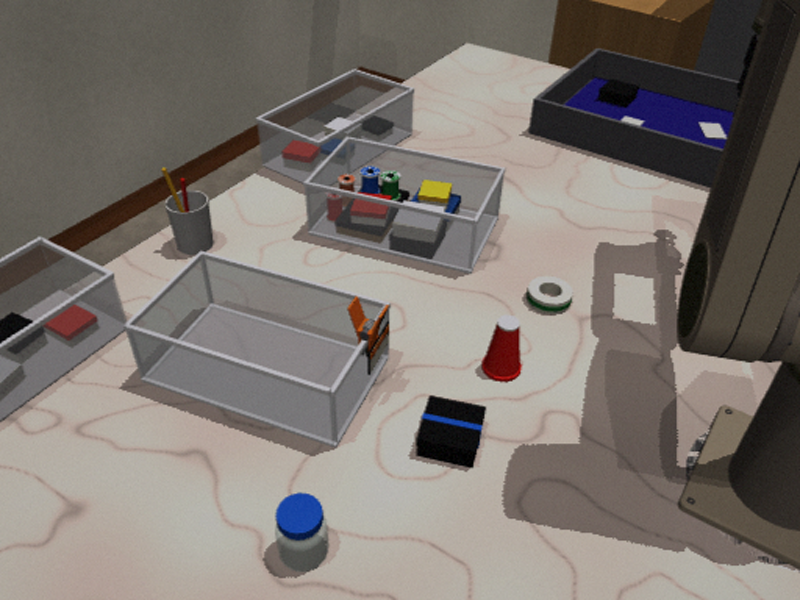

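Run:
```python
from h import *
i=cv2.imread('pics/top0.png')
a=[cv2.resize(i[y:y+42,x:x+112],(784,294),interpolation=cv2.INTER_CUBIC) for x,y in((150,168),(350,156))]
cv2.imwrite('pics/c1.png',np.vstack(a))
```

```text
(no output)
```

View pics/c1.png

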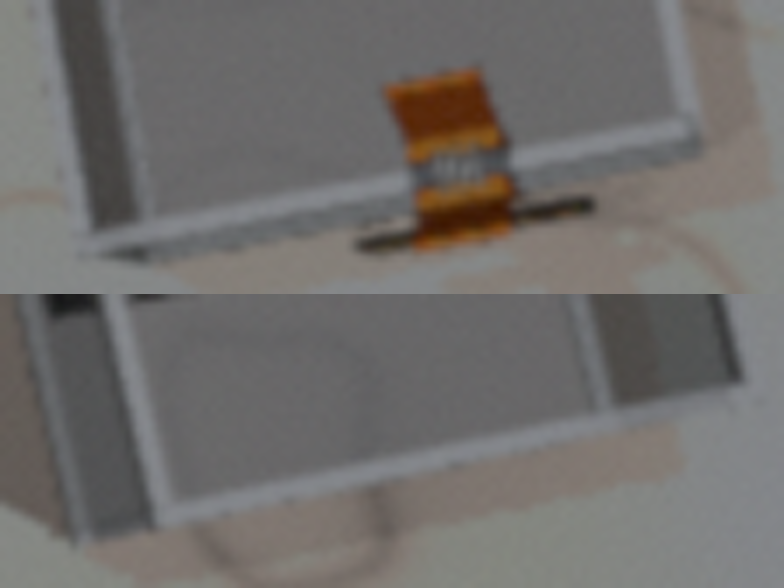

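Run:
```python
from h import *
s=load('pics/top0.npz')
E=lambda u,v:(150+(u+.5)/7-.5,168+(v+.5)/7-.5)
F=lambda u,v:(350+(u+.5)/7-.5,156+(v-294+.5)/7-.5)
for n,f,a,b in(('E',E,(93,246),(690,131)),('F',F,(160,512),(735,383))):
    p,q=[atz(s,*f(*t),120) for t in(a,b)]
    d=p-q; print(n,p.round(1),q.round(1),'len',np.linalg.norm(d).round(1),'mid',((p+q)/2).round(1),'yaw',np.degrees(np.arctan2(-d[0],d[1])).round(2))
print('hinge top',atz(s,*E(462,167),136).round(1))
print('back handle top',atz(s,*E(435,80),172).round(1),'front',atz(s,*E(464,241),172).round(1))
# rest of scene side-view proj of rim ends
t=load('pics/side0.npz')
for f,a,b in((E,(93,246),(690,131)),(F,(160,512),(735,383))):
    for w in(a,b): print('side800',(proj(t,atz(s,*f(*w),120))*800/512).round(1))
for n,u,v,z in(('gift',331,405,40),('cone',449,406,95),('roll',573,398,26),('jar',153,362,85)): print(n,atz(s,u*.64,v*.64,z).round())
```

```text
E [549.3 284.7 120. ] [588.8  96.4 120. ] len 192.4 mid [569.  190.6 120. ] yaw 11.84
F [ 592.2 -181.4  120. ] [ 636.7 -367.   120. ] len 190.9 mid [ 614.4 -274.2  120. ] yaw 13.48
hinge top [575.2 167.2 136. ]
back handle top [599.1 172.7 172. ] front [550.6 162.9 172. ]
side800 [333.1 389.5]
side800 [387.6 304. ]
side800 [473.7 220.2]
side800 [499.8 169.7]
gift [420. 181.  40.]
cone [426.   6.  95.]
roll [ 435. -191.   26.]
jar [482. 437.  85.]
```

Add to h.py:
```python
from scipy.spatial.transform import Rotation as R
def tgt(yaw): # tool z down, tool y along box +x (yaw)
    y=np.array([np.cos(yaw),np.sin(yaw),0]); z=np.array([0,0,-1.]); return np.stack([np.cross(y,z),y,z],1)
def delta(p,yawdeg,flip=False):
    st=r.sense(); R0=R.from_euler('xyz',st["tcp_rot"],degrees=True).as_matrix()
    Rt=tgt(np.radians(yawdeg+180*flip)); 
    print('t',st['time'],'rot',np.round(R.from_matrix(R0.T@Rt).as_rotvec(degrees=True),2),'shift',np.round(R0.T@(np.array(p)-st['tool_pos']),1))
```

Run:
```python
from h import *
s=r.sense(); print(s)
for f in(0,1): delta([574.5,167.5,250],11.8,f); delta([614.4,-274.2,250],13.5,f)
```

```text
{'time': 0.1, 'joint_pos': array([-6.95238580e+01,  7.51171638e+00,  8.53232395e+01, -1.02306562e-03,
        8.72626933e+01, -4.89312549e+00]), 'qd': array([-0.01232427, -0.05921516, -0.21334199,  0.07477999, -0.13385346,
        0.05726653]), 'joint_efforts': array([ 2.85405156e-03, -5.70950818e+01, -5.01939726e+01,  1.79485892e-05,
        8.09494610e-03, -6.49602475e-05]), 'tool_pos': array([ 256.90709233, -541.65893824,  230.33767709]), 'tcp_rot': array([-1.79902620e+02, -7.31112079e-03,  2.53693110e+01]), 'ft_force': array([ 0.27784758, -0.48400506, -0.2553687 ]), 'wrist_torque': array([ 0.02287446, -0.00590888,  0.03359983]), 'grip_force': 0.0, 'finger_gap': 85.73055021912641}
t 0.1 rot [-8.000e-02 -7.000e-02 -7.643e+01] shift [ 590.8 -504.7  -18.7]
t 0.1 rot [-8.000e-02 -7.000e-02 -7.813e+01] shift [437.6 -88.5 -19.5]
t 0.1 rot [-8.0000e-02  8.0000e-02  1.0357e+02] shift [ 590.8 -504.7  -18.7]
t 0.1 rot [-8.0000e-02  8.0000e-02  1.0187e+02] shift [437.6 -88.5 -19.5]
```

Careful with the scale: shifts go in units of 20 mm and turns go in units of 10 degrees. That gives: 337 mm is 16.85, -288 mm is -14.4, -76.4 degrees is -7.64.

Call:
steer_hand(steps={"increments": [[0,0,-0.9,2.1,-1.8,-0.5,85],[0,0,-1.8,4.2,-3.6,-0.95,85],[0,0,-2.8,6.3,-5.4,-0.95,85],[0,0,-3.8,8.4,-7.2,-0.95,85],[0,0,-4.8,10.5,-9,-0.95,85],[0,0,-5.8,12.6,-10.8,-0.95,85],[0,0,-6.8,14.7,-12.6,-0.95,85],[0,0,-7.64,16.85,-14.4,-0.95,85]]}, grip_n=30)

```text
time: 1.1
tool_pos: [438.4, -135.8, 250.1]
tcp_rot: [-180.0, -0.0, 102.1]
ft_force: [0.5, -0.3, -0.2]
finger_gap: 84.8
grip_force: 0.0
```

Run:
```python
from h import *
delta([574.5,167.5,250],11.8)
```

```text
t 1.1 rot [-0.   -0.    0.26] shift [2.682e+02 1.964e+02 1.000e-01]
```

In the tool's units: 268 mm is 13.4, 228 mm is 11.4.

Call:
steer_hand(steps={"increments": [[0,0,0,1.9,1.4,0,85],[0,0,0,3.8,2.8,0,85],[0,0,0,5.7,4.2,0,85],[0,0,0,7.6,5.6,0,85],[0,0,0,9.5,7,0,85],[0,0,0,11.4,8.4,0,85],[0,0,0,13.4,9.8,0,85],[0,0,0,13.4,9.8,0,85]]})

```text
time: 2.1
tool_pos: [575.4, 167.8, 248.9]
tcp_rot: [-179.9, -0.0, 102.0]
ft_force: [0.2, -0.3, 0.8]
finger_gap: 85.0
grip_force: 0.0
```

Run:
```python
from h import *
delta([574.5,167.5,250],11.8)
s=snap('wrist','pics/w1.png'); t=snap('top','pics/top1.png')
print(np.round(s['pose'],3),s['fx'],s['cx'],s['cy'])
cv2.imwrite('pics/w1b.png',cv2.resize(s['pixels'],(800,600),interpolation=cv2.INTER_CUBIC))
```

```text
t 2.1 rot [-0.1  -0.05  0.17] shift [-0.1 -0.9 -1.1]
[[ 9.78000e-01 -2.01000e-01 -5.30000e-02  5.62774e+02]
 [ 2.07000e-01  9.44000e-01  2.56000e-01  2.32675e+02]
 [-2.00000e-03 -2.62000e-01  9.65000e-01  3.92118e+02]
 [ 0.00000e+00  0.00000e+00  0.00000e+00  1.00000e+00]] 273.2459122231871 258.2833119378342 192.68596502823382
```

View pics/w1b.png

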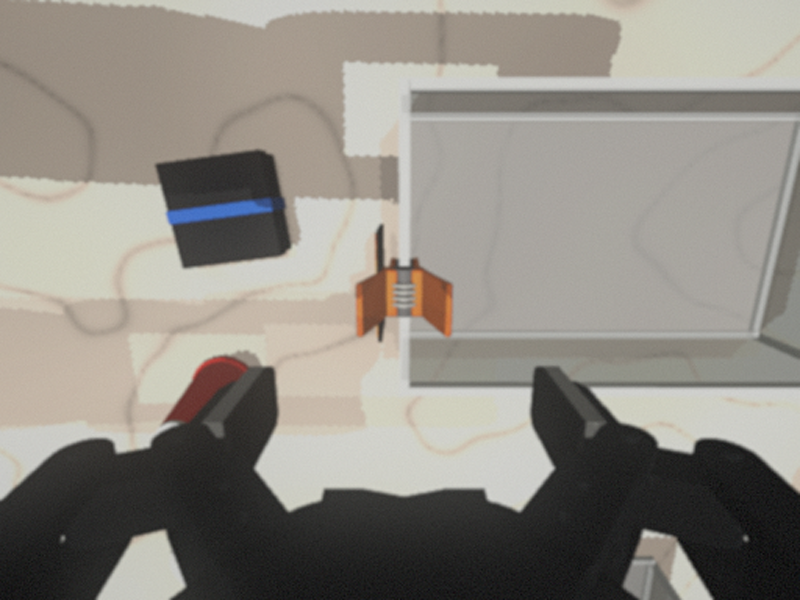

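Run:
```python
from h import *
s=load('pics/w1.npz'); q=lambda u,v,z:atz(s,u*.64,v*.64,z).round(1)
a,b=q(405.5,85,120),q(406,386,120); d=b-a
print(a,b,np.linalg.norm(d),(a+b)/2,np.degrees(np.arctan2(d[0],-d[1]))if 0 else np.degrees(np.arctan2(-d[0],d[1])))
print('hinge',q(404,292,136),'tops',q(357,309,172),q(452,309,172),(q(357,309,172)+q(452,309,172))/2)
```

```text
[551.7 287.8 120. ] [592.  100.7 120. ] 191.39096112408237 [571.85 194.25 120.  ] -167.84460806601666
hinge [575.8 170.4 136. ] tops [551.2 164.7 172. ] [601.1 175.3 172. ] [576.15 170.   172.  ]
```

Call:
steer_hand(steps={"increments": [[0,0,0,0.05,0,1.4,85],[0,0,0,0.075,0.025,2.8,85],[0,0,0,0.075,0.025,4.2,85],[0,0,0,0.075,0.025,5.45,85],[0,0,0,0.075,0.025,5.45,60],[0,0,0,0.075,0.025,5.45,20],[0,0,0,0.075,0.025,5.45,20],[0,0,0,0.075,0.025,5.45,20]]}, grip_n=30)

```text
time: 3.2
tool_pos: [579.6, 166.7, 147.6]
tcp_rot: [179.4, 0.0, 101.7]
ft_force: [-0.2, -1.9, 15.8]
finger_gap: 23.2
grip_force: 36.9
```

Run:
```python
from h import *
delta([575.7,169.5,140],12)
```

```text
t 3.2 rot [ 0.6   0.03 -0.25] shift [ 3.6 -3.3  7.6]
```

Call:
steer_hand(steps={"increments": [[0,0,0,0,0,0,20],[0,0,0,0,0,0,20]]})

```text
time: 3.45
tool_pos: [579.6, 166.7, 147.6]
tcp_rot: [179.4, 0.0, 101.7]
ft_force: [0.4, -0.6, 15.3]
finger_gap: 22.6
grip_force: 36.9
```

Run:
```python
from h import *
s=snap('wrist','pics/w2.png'); t=snap('side','pics/s2.png')
a=cv2.resize(s['pixels'][100:320,150:370],(400,400),interpolation=cv2.INTER_CUBIC)
b=cv2.resize(t['pixels'][100:320,120:340],(400,400),interpolation=cv2.INTER_CUBIC)
cv2.imwrite('pics/w2b.png',np.hstack([a,b]))
```

```text
(no output)
```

View pics/w2b.png

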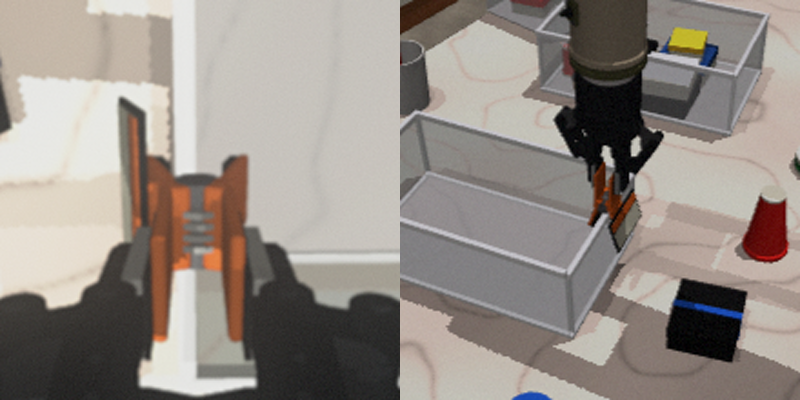

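In the tool's units: -12 mm is -0.6, -6 mm is -0.3.

Call:
steer_hand(steps={"increments": [[0,0,0,0,0,-0.15,20],[0,0,0,0,0,-0.3,20],[0,0,0,0,0,-0.45,20],[0,0,0,0,0,-0.6,20]]})

```text
time: 4.05
tool_pos: [575.3, 166.4, 153.1]
tcp_rot: [-180.0, -0.0, 101.8]
ft_force: [-0.2, 0.5, -0.1]
finger_gap: 23.2
grip_force: 35.1
```

Run:
```python
from h import *
s=snap('wrist','pics/w3.png'); t=snap('side','pics/s3.png'); print(r.sense()['tool_pos'],r.sense()['ft_force'])
a=cv2.resize(s['pixels'][100:320,150:370],(400,400),interpolation=cv2.INTER_CUBIC)
b=cv2.resize(t['pixels'][170:260,200:290],(400,400),interpolation=cv2.INTER_CUBIC)
cv2.imwrite('pics/w3b.png',np.hstack([a,b]))
```

```text
[575.66350965 166.4355276  153.51740735] [-0.02518255 -0.08978984 -0.80934099]
```

View pics/w3b.png

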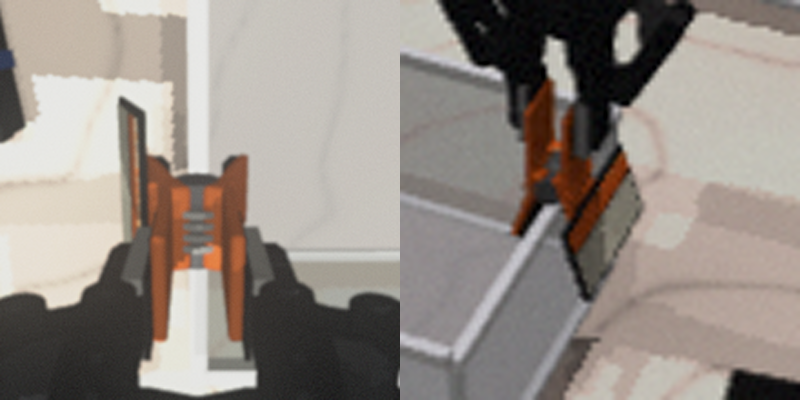

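In the tool's units: -55 mm is -2.75, -11 mm is -0.55, -1.7 degrees is -0.17.

Call:
steer_hand(steps={"increments": [[0,0,0,0,0,-1,20],[0,0,0,0,0,-2.5,20],[0,0,0,0,0,-4,20],[0,0,0,-1,-0.1,-4.85,20],[0,0,0,-2.75,-0.3,-4.85,20],[0,0,0,-4.75,-0.55,-4.85,20],[0,0,-0.08,-6.75,-0.75,-4.85,20],[0,0,-0.17,-8.75,-1,-4.85,20]]})

```text
time: 5.15
tool_pos: [591.4, -11.5, 250.6]
tcp_rot: [-180.0, 0.0, 103.5]
ft_force: [-0.5, -0.3, -0.4]
finger_gap: 23.1
grip_force: 35.1
```

Call:
steer_hand(steps={"increments": [[0,0,0,-2,-0.25,0,20],[0,0,0,-4,-0.45,0,20],[0,0,0,-6,-0.7,0,20],[0,0,0,-8,-0.9,0,20],[0,0,0,-10,-1.1,0,20],[0,0,0,-11.75,-1.1,0,20],[0,0,0,-13.1,-1.1,0,20],[0,0,0,-13.1,-1.1,0,20]]})

```text
time: 6.15
tool_pos: [630.3, -272.0, 249.9]
tcp_rot: [-179.9, -0.0, 103.3]
ft_force: [-0.4, -0.4, -1.2]
finger_gap: 22.8
grip_force: 35.1
```

Run:
```python
from h import *
delta([617,-272,250],13.5)
s=snap('wrist','pics/w4.png'); t=snap('top','pics/t4.png')
cv2.imwrite('pics/w4b.png',cv2.resize(s['pixels'],(800,600),interpolation=cv2.INTER_CUBIC))
```

```text
t 6.15 rot [-0.07 -0.   -0.21] shift [  3.1 -12.9  -0.1]
```

View pics/w4b.png

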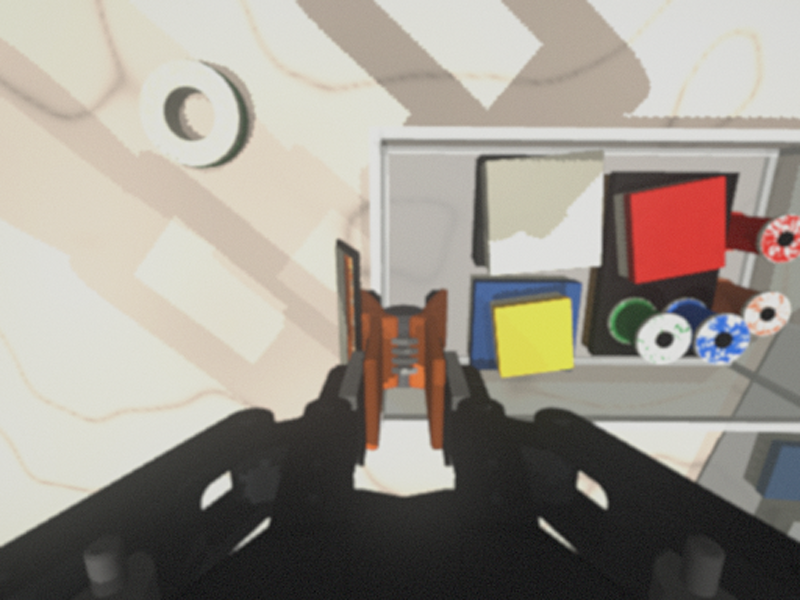

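Run:
```python
from h import *
s=load('pics/w4.npz'); g=s['pixels'].astype(int).sum(2)//3
for v in(100,110,120,130,140,150,165): print(v,g[v,230:256])
print('col');
for u in(260,300,340): print(u,g[78:98,u],'|',g[258:280,u])
q=lambda u,v,z:atz(s,u,v,z)
a,b=q(241,85.8,120),q(241.3,272,120);d=a-b
print(a,b,np.linalg.norm(d),(a+b)/2,np.degrees(np.arctan2(-d[0],d[1])))
st=r.sense();z=st['tool_pos'][2]
print('hinge',q(404*.64,350*.64,z-27.6+16),st['tool_pos'])
s=load('pics/w2.npz');print('hinge in w2',atz(s,150+196/1.818,100+222/1.818,136))
i=cv2.resize(load('pics/w4.npz')['pixels'][70:290,190:350],(580,600)[:2],interpolation=cv2.INTER_CUBIC)
cv2.imwrite('pics/w4c.png',cv2.resize(load('pics/w4.npz')['pixels'][75:285,200:340],(400,600),interpolation=cv2.INTER_CUBIC))
```

```text
100 [219 220 219 220 219 219 222 222 223 221 222 220 215 195 174 175 188 198
 195 186 181 183 183 181 183 183]
110 [215 208 205 206 205 209 217 221 222 222 222 220 216 196 171 177 191 198
 198 189 182 182 183 183 181 183]
120 [209 205 205 203 203 207 214 220 222 222 223 221 216 197 173 176 192 207
 209 191 183 183 183 183 184 183]
130 [194 182 176 171 170 172 190 217 222 222 222 220 216 195 171 176 190 207
 206 189 178 179 178 178 179 177]
140 [194 187 183 185 186 192 204 218 223 223 222 221 217 198 174 176 192 205
 210 192 184 182 181 181 181 183]
150 [212 201 198 192 189 191 201 214 220 222 222 221 219 197 174 176 188 206
 207 187 178 181 181 181 183 181]
165 [141 183 197 194 195 197 202 214 220 222 221 222 218 197 173 173 187 200
 204 186 178 180 180 180 178 180]
col
260 [166 165 183 211 220 221 222 222 221 215 187 152 131 130 141 157 176 187
 200 211] | [153 155 154 155 153 156 145 126 113 112 143 192 219 221 221 220 221 219
 220 220 220 219]
300 [162 164 178 208 219 222 222 221 220 220 204 168 138 130 133 151 172 182
 192 209] | [44 45 45 47 42 42 48 45 43 47 41 46 44 47 45 43 44 45 46 45 43 44]
340 [164 165 171 192 215 219 220 221 221 219 208 177 142 131 130 146 171 182
 191 199] | [156 156 157 157 157 157 148 132 112 109  99  83  54  42  36  42  40  42
  38  44  39  40]
[ 593.29578726 -182.53865202  120.        ] [ 635.538748   -374.04800895  120.        ] 196.11298153202583 [ 614.41726763 -278.29333048  120.        ] 12.43906264860262
hinge [ 630.2698648  -267.36915105  238.56801501] [ 630.7258558  -269.49904943  250.16801501]
hinge in w2 [579.17315502 172.35859616 136.        ]
```

View pics/w4c.png

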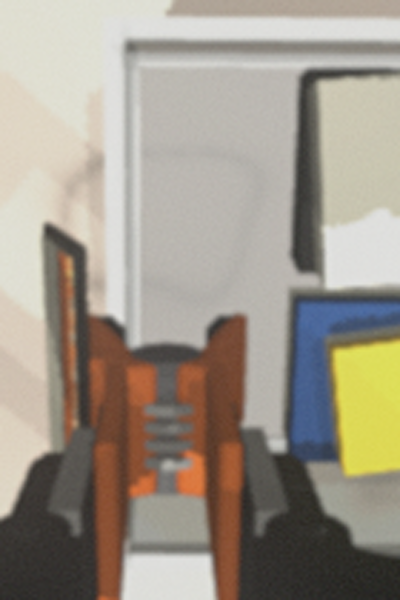

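In the tool's units: 60 mm is 3, -19 mm is -0.95, 0.7 degrees is 0.07.

Call:
steer_hand(steps={"increments": [[0,0,0.03,-0.15,-0.45,0.5,20],[0,0,0.07,-0.325,-0.95,1.5,20],[0,0,0.07,-0.325,-0.95,2.4,20],[0,0,0.07,-0.325,-0.95,3,20],[0,0,0.07,-0.325,-0.95,3,20],[0,0,0.07,-0.325,-0.95,3,20]]})

```text
time: 7.0
tool_pos: [614.9, -279.6, 191.0]
tcp_rot: [180.0, 0.0, 102.8]
ft_force: [0.1, 0.2, -0.3]
finger_gap: 23.0
grip_force: 35.1
```

Run:
```python
from h import *
print(r.sense()['tool_pos'])
s=snap('wrist','pics/w5.png'); t=snap('side','pics/s5.png');print(r.sense()['tool_pos'])
g=s['pixels'].astype(int).sum(2)//3
for v in(60,80,100,120,130): print(v,g[v,235:280])
a=cv2.resize(s['pixels'][40:260,150:370],(400,400),interpolation=cv2.INTER_CUBIC)
u,v=proj(t,[614,-276,140]).astype(int);print(u,v)
b=cv2.resize(t['pixels'][v-50:v+50,u-50:u+50],(400,400),interpolation=cv2.INTER_CUBIC)
cv2.imwrite('pics/w5b.png',np.hstack([a,b]))
```

```text
[ 614.90435451 -279.57704375  190.99821112]
[ 615.05338237 -279.79723359  191.43497875]
60 [215 214 214 214 214 213 201 176 160 160 157 158 156 157 158 159 159 157
 157 160 158 156 155 159 159 157 157 157 158 161 156 155 158 158 158 159
 159 158 158 157 157 160 159 157 158]
80 [214 215 215 214 215 214 214 214 214 214 215 214 215 215 216 215 217 216
 215 210 207 207 208 206 198 179 142 128 127 130 130 128 129 132 129 129
 127 128 129 130 129 128 130 131 128]
100 [216 213 214 216 214 215 215 213 209 205 201 202 201 201 201 205 213 217
 219 218 218 219 219 219 219 210 187 177 176 179 176 177 178 180 178 179
 176 179 177 179 176 177 178 175 178]
120 [215 216 214 209 202 199 200 200 199 197 200 197 199 198 198 202 209 217
 218 219 219 219 218 219 217 209 184 176 177 177 177 177 178 178 177 177
 177 180 177 176 178 177 177 177 178]
130 [199 201 196 192 184 179 179 172 173 172 171 170 170 174 180 185 200 213
 217 218 218 218 219 219 218 208 186 176 175 177 176 176 175 175 177 175
 177 175 175 176 175 176 174 177 176]
313 117
```

View pics/w5b.png

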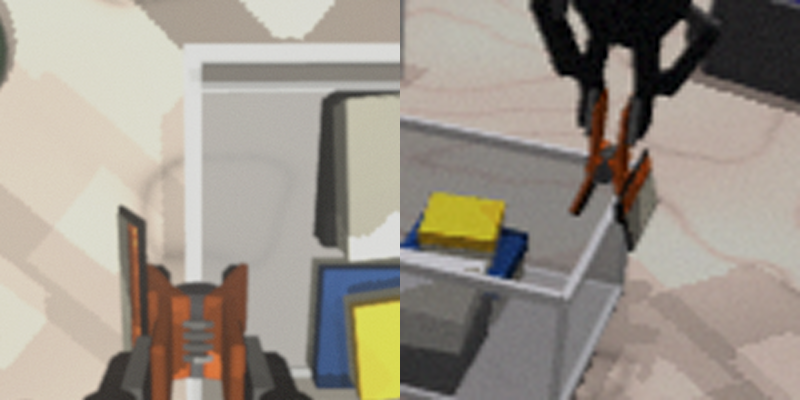

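In the tool's units: 10 mm is 0.5, 4 mm is 0.2.

Call:
steer_hand(steps={"increments": [[0,0,0,0,-0.05,0,20],[0,0,0,0,-0.1,0.2,20],[0,0,0,0,-0.1,0.5,20],[0,0,0,0,-0.1,0.8,20],[0,0,0,0,-0.1,1.1,20],[0,0,0,0,-0.1,1.1,20]]})

```text
time: 7.85
tool_pos: [611.9, -279.9, 167.1]
tcp_rot: [-179.9, -0.1, 102.8]
ft_force: [0.7, -0.2, -0.7]
finger_gap: 22.9
grip_force: 35.1
```

Run:
```python
from h import *
s=snap('wrist','pics/w6.png');
g=s['pixels'].astype(int).sum(2)//3
for v in(60,80,100,120,130): print(v,g[v,240:272])
```

```text
60 [166 159 158 158 157 158 161 158 159 158 158 158 156 163 184 211 218 218
 218 219 217 216 218 217 214 211 216 218 218 218 219 218]
80 [214 216 215 215 216 215 216 216 216 214 216 217 215 216 217 217 217 216
 211 207 207 209 204 203 201 184 151 130 131 132 127 128]
100 [214 213 213 215 212 205 202 202 202 202 202 202 202 203 207 216 218 219
 219 220 219 219 219 219 216 204 186 179 180 181 178 180]
120 [210 204 202 200 200 201 201 188 171 157 144 138 136 139 164 200 217 219
 220 220 220 218 220 219 217 206 185 179 179 181 179 179]
130 [197 190 186 183 183 177 170 148 126 119 119 119 122 122 148 185 212 220
 220 220 220 219 220 219 217 204 182 175 176 175 173 175]
```

In the tool's units: 10 mm is 0.5, 0.5 mm is 0.025.

Call:
steer_hand(steps={"increments": [[0,0,0,0,0.025,0.25,20],[0,0,0,0,0.025,0.5,20],[0,0,0,0,0.025,0.7,20],[0,0,0,0,0.025,0.85,20],[0,0,0,0,0.025,0.95,20],[0,0,0,0,0.025,0.95,20]]})

```text
time: 8.65
tool_pos: [612.8, -280.0, 149.1]
tcp_rot: [-180.0, -0.0, 102.8]
ft_force: [0.1, -0.3, -0.8]
finger_gap: 22.5
grip_force: 35.1
```

Run:
```python
from h import *
s=snap('wrist','pics/w7.png'); t=snap('side','pics/s7.png');print(r.sense()['tool_pos'],r.sense()['ft_force'])
a=cv2.resize(s['pixels'][70:290,150:370],(400,400),interpolation=cv2.INTER_CUBIC)
b=cv2.resize(t['pixels'][77:157,273:353],(400,400),interpolation=cv2.INTER_CUBIC)
cv2.imwrite('pics/w7b.png',np.hstack([a,b]))
```

```text
[ 612.97726379 -280.05650821  149.43035378] [ 0.77575988  0.07286275 -0.41928161]
```

View pics/w7b.png

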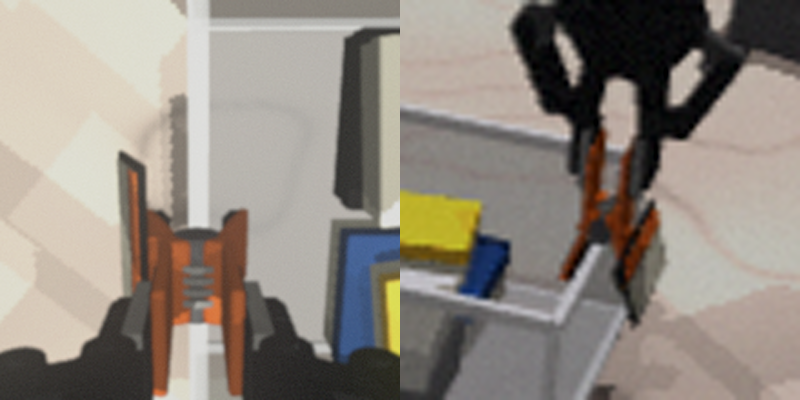

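In the tool's units: 2 mm is 0.1.

Call:
steer_hand(steps={"increments": [[0,0,0,0,0,0.1,20],[0,0,0,0,0,0.1,20]]})

```text
time: 9.0
tool_pos: [613.2, -280.2, 148.0]
tcp_rot: [180.0, 0.0, 102.8]
ft_force: [0.4, -0.2, 2.6]
finger_gap: 22.8
grip_force: 35.6
```

Call:
steer_hand(steps={"increments": [[0,0,0,0,0,0.1,20],[0,0,0,0,0,0.1,20]]})

```text
time: 9.25
tool_pos: [613.3, -280.3, 147.9]
tcp_rot: [179.9, 0.1, 102.8]
ft_force: [-5.5, 2.2, 13.5]
finger_gap: 22.7
grip_force: 37.3
```

```bash
python3 - <<'E'
from h import *
for f,us in(('w5',(262,290)),('w6',(270,290))):
    s=load(f'pics/{f}.npz'); g=s['pixels'].astype(int).sum(2)//3
    for u in us: print(f,u,g[30:90,u])
    print(np.round(s['pose'][:3,3],1))
    for v in range(55,86,5): print(v,atz(s,300,v,120).round(1))
    print('hinge', atz(s,258.5,(40+330/1.818) if f=='w5' else 222,(191 if f=='w5' else 167)-11.6).round(1))
E
```

```text
w5 262 [154 148 144 142 140 143 147 152 153 154 154 157 156 157 158 159 158 157
 159 156 159 155 157 161 158 156 156 159 157 157 157 157 157 172 201 218
 219 218 218 217 218 217 215 201 172 137 125 127 127 128 128 129 127 128
 139 166 179 181 187 203]
w5 290 [199 200 205 209 212 212 213 213 215 213 214 215 214 214 215 213 216 212
 206 182 165 162 159 158 159 160 158 159 160 157 158 158 159 172 201 215
 218 218 216 218 217 217 214 202 172 136 120 127 128 130 127 129 128 129
 142 164 178 179 188 203]
[ 601.  -214.8  334.1]
55 [ 620.5 -165.7  120. ]
60 [ 621.4 -168.8  120. ]
65 [ 622.2 -172.   120. ]
70 [ 623.1 -175.2  120. ]
75 [ 624.  -178.5  120. ]
80 [ 624.9 -181.7  120. ]
85 [ 625.8 -185.   120. ]
hinge [ 614.6 -273.4  179.4]
w6 270 [152 152 155 157 157 157 158 160 156 159 157 157 158 158 159 160 160 159
 158 158 158 159 160 158 160 158 163 187 210 218 219 217 217 219 217 218
 218 214 201 171 135 119 122 128 132 128 129 131 129 128 127 130 143 166
 179 180 189 204 207 188]
w6 290 [213 215 214 214 214 214 215 213 216 214 215 215 215 214 216 215 217 210
 206 189 171 159 158 160 158 156 166 186 210 218 218 218 219 218 219 219
 218 213 200 172 136 115 126 132 130 129 128 130 128 130 132 128 142 167
 178 180 189 204 207 185]
[ 598.4 -215.2  310.4]
55 [ 615.3 -171.3  120. ]
60 [ 616.1 -174.1  120. ]
65 [ 616.9 -176.9  120. ]
70 [ 617.6 -179.8  120. ]
75 [ 618.4 -182.7  120. ]
80 [ 619.2 -185.6  120. ]
85 [ 620.  -188.5  120. ]
hinge [ 611.7 -274.   155.4]
```

In the tool's units: -5 mm is -0.25, -3 mm is -0.15.

Call:
steer_hand(steps={"increments": [[0,0,0,0,0,-0.25,20],[0,0,0,-0.15,0,-0.25,20],[0,0,0,-0.15,0,-0.15,20],[0,0,0,-0.15,0,-0.05,20],[0,0,0,-0.15,0,-0.05,20]]})

```text
time: 9.88
tool_pos: [613.7, -283.3, 147.9]
tcp_rot: [180.0, 0.1, 102.8]
ft_force: [-4.6, 1.2, 11.3]
finger_gap: 22.8
grip_force: 37.0
```

Call:
steer_hand(steps={"increments": [[0,0,0,0,0,0,30],[0,0,0,0,0,0,36],[0,0,0,0,0,0,42],[0,0,0,0,0,0,50],[0,0,0,0,0,0,60],[0,0,0,0,0,0,70],[0,0,0,0,0,0,85],[0,0,0,0,0,0,85]]})

```text
time: 10.88
tool_pos: [613.6, -282.9, 146.4]
tcp_rot: [180.0, 0.0, 102.8]
ft_force: [0.2, -0.6, 1.3]
finger_gap: 85.3
grip_force: 0.0
```

In the tool's units: -105 mm is -5.25, -90 mm is -4.5.

Call:
steer_hand(steps={"increments": [[0,0,0,0,0,-0.5,85],[0,0,0,0,0,-1.5,85],[0,0,0,0,0,-3,85],[0,0,0,0,0,-4.5,85],[0,0,0,0,0,-5.25,85],[0,0,0,0,0,-5.25,85],[0,0,0,0,0,-5.25,85]]})

```text
time: 11.75
tool_pos: [613.1, -282.7, 249.9]
tcp_rot: [-179.9, -0.1, 102.8]
ft_force: [0.1, -0.7, -0.4]
finger_gap: 84.6
grip_force: 0.0
```

Run:
```python
from h import *
s=snap('wrist','pics/w8.png');t=snap('top','pics/t8.png');d=snap('side','pics/s8.png')
q=lambda u,v,z:atz(s,u,v,z).round(1)
b=s['pixels'].astype(int); m=((b[...,2]-b[...,0]>60)&(b[...,1]-b[...,0]<b[...,2]-b[...,1]+30)&(b[...,1]>b[...,0]+5)).astype(np.uint8)
n,l,st,c=cv2.connectedComponentsWithStats(m)
for i in range(1,n):
    if st[i,4]>40: print('orange',st[i],c[i].round(1))
g=b.sum(2)//3
for v in(120,140,150,160,170,180,190,200,210,220): print(v,g[v,222:296:2])
for v in(100,130,150,230): print(v,g[v,245:275])
for u in(300,330): print(u,g[50:110,u],g[225:285,u])
```

```text
orange [461 108  20  21  87] [470.8 116.7]
orange [439 111  14  20  60] [445.3 120.4]
orange [ 422  112   61   63 1006] [452.2 150.2]
orange [425 114  19  11  44] [435.5 119.2]
orange [228 171  27  45 694] [240.7 191.4]
orange [264 171  27  45 785] [277.6 192.1]
120 [185 185 184 187 192 196 193 195 193 192 192 178 174 177 172 130 124 186
 199 198 188 160 157 156 160 158 158 156 156 155 157 156 157 155 156 158
 156]
140 [189 187 180 179 175 169 163 157 162 174 178 170 164 165 169 172 179 194
 197 199 188 160 156 158 159 155 159 156 157 158 158 156 160 158 157 159
 155]
150 [194 195 193 190 187 184 167 149 147 113  61  60 125 167 166 163 166 187
 199 197 188 158 157 159 158 158 157 157 156 156 157 157 157 156 157 158
 157]
160 [195 194 192 190 191 180 160 150 153 126  60  59 127 161 160 161 160 187
 198 200 187 157 156 157 157 158 156 157 155 158 158 156 155 157 157 153
 155]
170 [194 192 192 193 190 187 171 164 157 134  70  58  83  95  79  67  63  80
[... 1655 characters left out ...]
27 128 125 126 128 126 129 132 137
 134 134 132 134 135 134 136 136 136 134 136 136 136 136 137 135 130 115
 102 107 133 173 192 198 198 197 196 196 195 194 196 198 196 196 196 197
 197 197 197 197 196 195]
330 [144 143 142 144 143 144 142 143 144 142 142 143 141 142 143 143 142 141
 144 140 143 141 152 173 191 195 195 194 196 191 179 153 120 112 109 113
 113 122 140 155 162 159 130  87  57  70 117 154 167 170 167 170 168 167
 169 170 170 166 168 166] [ 72  61  64  63  60  63  75 102 118 123 125 127 126 124 127 132 136 138
 137 137 136 136 138 138 140 136 136 138 135 138 140 138 138 136 124 111
 100 103 131 169 193 198 197 196 196 196 197 195 194 195 198 193 195 195
 196 196 194 195 194 193]
```

Run:
```python
from h import *
for f in('w1','w8'):
    s=load(f'pics/{f}.npz'); b=s['pixels'].astype(int); m=((b[...,2]-b[...,0]>60)&(b[...,1]-b[...,0]<b[...,2]-b[...,1]+30)&(b[...,1]>b[...,0]+5)).astype(np.uint8)
    m[:,:215]=0;m[:,305:]=0
    n,l,st,c=cv2.connectedComponentsWithStats(m); print(f,[(*st[i],*c[i].round(1)) for i in range(1,n) if st[i,4]>100])
    g=b.sum(2)//3
    for v in range(150,240,6): print(v,g[v,226:294:2])
s=load('pics/w8.npz')
L,Rr,H=atz(s,259.3,76.7,120),atz(s,259.3,267.5,120),atz(s,259.3,190,136)
print(L,Rr,H,np.linalg.norm(L-H),np.linalg.norm(L-Rr)/2)
# scene shift check
for a,b_ in(('top0','t8'),):
    d=np.abs(load(f'pics/{a}.npz')['pixels'].astype(int)-load(f'pics/{b_}.npz')['pixels']).sum(2)>90
    n,l,st,c=cv2.connectedComponentsWithStats(d.astype(np.uint8)); print([tuple(x) for x in st[1:] if x[4]>15])
t=load('pics/t8.npz'); print('top proj rimmid',proj(t,[614,-277,136]))
```

```text
w1 [(np.int32(228), np.int32(172), np.int32(26), np.int32(44), np.int32(678), np.float64(240.3), np.float64(191.2)), (np.int32(263), np.int32(172), np.int32(27), np.int32(44), np.int32(769), np.float64(276.4), np.float64(192.0))]
150 [205 204 205 204 205 203 194 126  61  82 179 196 184 183 196 205 204 205
 181 166 162 162 166 165 166 166 166 165 164 164 166 163 163 166]
156 [207 206 207 206 197 194 192 135  62  81 179 191 183 178 187 205 206 205
 184 163 160 164 165 166 164 165 166 166 165 162 165 163 164 165]
162 [206 204 205 205 198 194 191 137  64  70 159 191 183 178 188 206 205 206
 182 161 164 163 163 165 165 164 164 166 163 165 167 163 162 164]
168 [204 206 205 205 198 193 192 149  68  70 159 178 101  72 100 193 206 203
 132  67  82 136 165 167 165 164 165 164 164 164 165 163 165 163]
174 [201 201 196 194 192 193 190 149  78  81  96 130 134 130 118 127 130 123
 111 127 133 130 106  88 107 139 162 164 165 163 164 162 164 166]
180 [193 174 138 103  83  82  88  88  88  84  91 134 139 133 107 116 127 117
 104 127 141 135 106  94  97  95  99  93  84  88 111 146 163 165]
186 [179 121
[... 3921 characters left out ...]
2(117), np.int32(132), np.int32(207), np.int32(8367)), (np.int32(397), np.int32(163), np.int32(39), np.int32(28), np.int32(428)), (np.int32(201), np.int32(178), np.int32(34), np.int32(27), np.int32(384)), (np.int32(371), np.int32(189), np.int32(11), np.int32(4), np.int32(27)), (np.int32(393), np.int32(268), np.int32(31), np.int32(26), np.int32(398)), (np.int32(464), np.int32(269), np.int32(48), np.int32(54), np.int32(599)), (np.int32(239), np.int32(282), np.int32(169), np.int32(102), np.int32(7153)), (np.int32(160), np.int32(284), np.int32(49), np.int32(100), np.int32(3123)), (np.int32(492), np.int32(293), np.int32(14), np.int32(10), np.int32(79))]
top proj rimmid [417.44097637 177.00089326]
```

```bash
python3 -c "
from bench import r
print(r.hand_in())"
```

```text
the job is handed in; nothing more can be done
None
```

The clip now grips the full box's front wall by itself, with the jaws closed below the rim and the tag facing out. It sits within about 4 mm of the middle by the wrist camera. Neither box showed any shift, nothing else on the table was touched, and I handed the job in after about 12 s of robot time with the arm clear.

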